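# Pop and open the food tub

### The arm

A 6-joint arm with a two-finger parallel gripper is mounted at the origin on the work surface. World frame = base frame: x ahead of the robot, y to its left, z up, the work surface at z = 0. Lengths are in m, angles in rad, forces in N, time in s.
With the tool pointing down it reaches from about 0.35 to 0.875 m from the base axis. Payload 4.2 kg.
Tool frame: the origin (TCP) lies at the centre of the arm's flange, where the gripper is bolted on; the fingertips stand 173 mm ahead of it and the grasp point (between the pads) lies env.tcp_to_grasp ahead of it (env.tcp_to_grasp is the distance from the TCP to the grasp point, in m); z points along the fingers, y is the line along which they close (so a half turn about z gives the same grasp; the last joint's range is limited). The gripper opens to 85 mm and grips with 20 to 120 N. Pads are 22 mm wide; open, the fingers measure 114 mm over their backs; the gripper's body (76 mm by 85 mm) begins 54 mm behind the grasp point. The pads swing forward as they close: fully open they stand 13 mm farther back than shut.
Start: joints at [1.484, 0.385, 0.008, 0, -1.194, -0.259], TCP at [0.212, 0.588, 0.405] pointing down, gripper open.
Joint ranges: [-3.14, 3.14], [-1.21, 2.06], [-1.07, 1.41], [-3.16, 2.05], [-2.99, -0.16], [-3.1, 3.1]. Speed limits (rad/s): [2.79, 2.79, 3.14, 3.14, 3.14, 3.14].

### API

Orientations are given as a rotation vector (axis times angle).
In Python, from bench import monitor, grab_frame, close_job, env gives the robot as it stands.
- The arm moves only by the tool step_arm, never from a script. Its argument "moves" is text: rows parted by semicolons, each of 7 numbers parted by spaces: the finger opening in m, from 0 to 0.0854, then the shift along the tool's x, y, z in m, then the turn, a rotation vector about the tool's x, y, z in rad. In form: fingers x y z wx wy wz; .... A call has exactly 10 rows; each row is the pose to reach, as a shift and turn from the pose commanded when the call began, along the tool's axes at that moment; what a row does not reach only later rows make up. A row lasts 1/10 s, in which the tool goes at most 50 mm and 8.59 degrees, less where a joint would pass 70% of its speed; a pose out of reach is approached as far as the arm can. A call with a gripper value outside its range is refused whole. The fingers move at their own pace and stop on an object; "force" is the grip in N (left out, the last holds). Time passes only in rows, so rows that repeat a pose let the fingers close, or fill a call up. It gives the time, the measured TCP pose, the force, the opening and the grip force at its end, in the units of the state.
- monitor.get_obs(): the state, without advancing time (a new reading comes with each control period).
- grab_frame(name): name is "scene" or "top"; returns a dict with "image" (384x512x3 uint8, red, green, blue), "depth" (384x512 float32, m along the optical axis (not along the pixel's ray), 0 where there is no reading), "camera_matrix" (3x3 intrinsics, pixels), "R" (3x3) and "t" (3): a world point X has camera coordinates R X + t. Camera axes: x right, y down, z forward; pixel columns grow to the right and rows downward; lengths in m; the calibration is good to about 2 mm. A picture is of the moment at which its call begins.
- close_job(): hands the job in; it is judged then, once.
The state is a dict: "t": time; "q": joint angles; "qd": joint speeds; "joint_efforts": joint torques, N m; "eef_pos": TCP position; "ee_rot": TCP orientation; "ft_force": force on the tool from outside, world axes, zero at the start; "ft_torque": the same for the moment, N m; "finger_gap": opening from 0.0 (shut) to 1.0 (fully open); "grip_force": force on a finger pad.
Only numpy, scipy, OpenCV 4.12 (cv2) and the standard library are available. Lean on these libraries where they do the work, as an engineer would, in place of code of your own. Each camera call takes 0.05 s, during which the arm holds its last target. There are 200 camera calls.

### The job

Feeding time: open the grey food tub so that the scoop can go in. Press the white button on its front with the fingertips so that the lid pops up, then push the lid right back with the fingertips until it rests wide open on its own. Push gently, do not pinch or lift anything, do not shove the tub out of its place, and leave the bowl in its stand, the scoop, spoon, tins and jar where they are.

Things in the scene. Friction and masses are not known exactly. Their poses are not given: they have to be found in the camera images.
- tub: Grey plastic storage tub of dog biscuits, 180 mm (x) by 150 mm (y), about 2 kg, loose on rubber feet. Origin: centre of its underside; x points from the front (button side, facing the robot within 25 degrees) to the back (hinge side), z up. A fixed deck, 43 mm deep, lies along the front at height 118 mm with the button at its middle; the lid covers the opening behind it (rim height 106 mm).
- button_top (a point): Centre of the top face of the white round push button (26 mm across), 68.5 mm in front of the tub's origin. Unpressed its top stands 9 mm above the deck, 127 mm above the worktop.
- button (a joint): Travel of the button: 0 up, 0.006 m fully down. It needs about 1.5 N to start and 5 N for the full travel, springs back by itself, and releases the lid's latch after about 4 mm.
- lid (a joint): Lid angle: 0 shut and latched, 1.57 upright, 1.95 wide open against its stop. When the button releases it, a hinge spring pops it to about 0.7 rad and holds it there. Above that it is a plain light lid (130 g): let go before upright it falls back to 0.7, pushed past upright it falls back to its stop at 1.95 and stays.
- lid_lip (a point): Middle of the lid's front lower edge, which rises. The lid is a flat panel, 132 mm from hinge line to this edge, 148 mm wide, 10 mm thick; a latch tongue (26 mm wide) hangs 16 mm below its underside in the middle, 124 to 134 mm from the hinge. Popped to 0.7 rad this edge is about 192 mm above the worktop.
- lid_hinge (a point): Middle of the lid's hinge line, which runs along the tub's y axis at 88 mm behind the tub's origin and 107 mm up, level with the lid's underside. Its axes turn with the lid and match the tub's when the lid is shut.
- stand: Raised bamboo stand, 190 by 190 mm, 100 mm high, with a round hole in its top; loose. Origin: centre of its underside. Leave alone.
- bowl: White ceramic bowl, 126 mm across, 55 mm high, sitting in the stand with its rim 125 mm above the worktop. Origin: centre of its underside. Leave alone.
- scoop: Clear plastic scoop, about 180 mm long, 42 mm high, lying behind the tub and the stand. Origin: under the joint of handle and pan; the pan points along its x. Leave alone.
- spoon: Steel tablespoon, 180 mm long, lying flat between the tub and the stand. Leave alone.
- tin_tall: Closed food tin, 74 mm across, 85 mm high. Origin: centre of its underside. Leave alone.
- tin_flat: Closed flat food tin, 84 mm across, 45 mm high. Origin: centre of its underside. Leave alone.
- jar: Closed amber treat jar with red cap, 72 mm across, 95 mm high. Origin: centre of its underside. Leave alone.

How it is judged:
By the outcome, as a careful person would: the job done as asked, in the order asked, and still so for the second after the job is handed in, with the robot touching nothing.
It also fails if it takes over 38 s, if anything falls off the work surface, if the arm or the gripper's body presses on something with over 40 N, if the wrist force passes 120 N, or if a joint passes its speed limit or range.

## Working session

There is one attempt and no reset: what is moved stays moved. The work goes in short steps, Python scripts to look and compute and a tool call to move; the robot and the scene stay as the last step left them, time stands still between calls to the robot, and variables do not carry over. Pictures are saved under pics/ and viewed, at most 10 in all, crops included, and the job is handed in when it is done.

Besides the shell and the picture viewer there is one more tool, called as name(argument=value, ...) on one line, values as JSON. step_arm: Moves the arm, as the interface text tells. Its arguments: {"type":"object","properties":{"moves":{"type":"string"},"force":{"type":"number"}},"required":["moves"]}

```bash
mkdir -p pics
cat > h.py <<'E'
import numpy as np, cv2
from scipy.spatial.transform import Rotation as Ro
from bench import monitor, grab_frame, close_job, env
def snap(n,f):
    d=grab_frame(n); cv2.imwrite('pics/'+f+'.png',d['image'][:,:,::-1]); np.savez('pics/'+f+'.npz',**d); return d
def px(d,u,v):
    z=d['depth'][v,u]; c=z*np.linalg.solve(d['camera_matrix'],[u,v,1.]); return d['R'].T@(c-d['t'])
E
python3 - <<'E'
from h import *
a=snap('scene','s0');b=snap('top','t0')
o=monitor.get_obs();print({k:o[k] for k in('t','eef_pos','ee_rot','ft_force','finger_gap')},env.tcp_to_grasp)
E
```

```text
{'t': 0.1, 'eef_pos': array([0.2117424 , 0.58783593, 0.40371024]), 'ee_rot': array([ 3.09273530e+00, -5.40309775e-01, -3.31064981e-04]), 'ft_force': array([ 0.55178865,  1.40002843, -0.12715873]), 'finger_gap': 0.9984615266213377} 0.1547
```

View pics/t0.png

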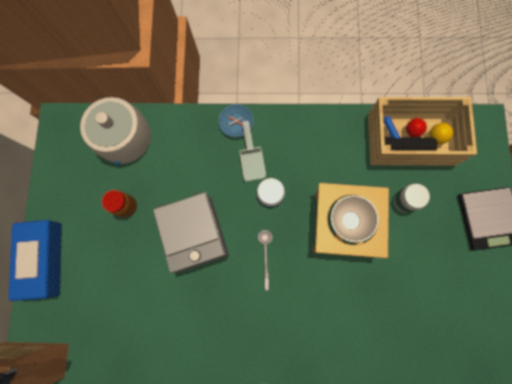

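View pics/s0.png

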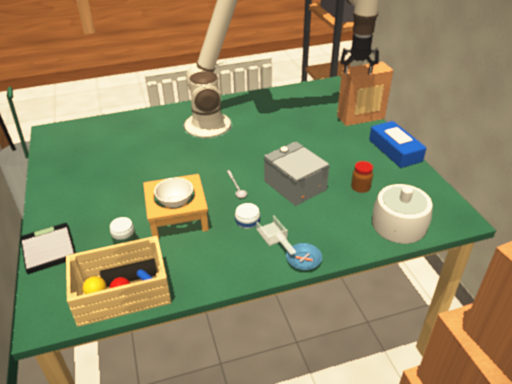

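The top view shows the tub at about (190,232), with its button at (194,256). The lid corners are near (155,209), (207,194), (217,238) and (164,254). The jar at (117,203) is to the left and the spoon at (266,260) to the right.

Run:
```python
from h import *
b=np.load('pics/t0.npz')
print(b['R'],b['t'],b['camera_matrix'])
for n,(u,v) in dict(btn=(194,256),lid=(190,225),deckL=(175,262),deckR=(215,250)).items(): print(n,px(b,u,v))
v,u=np.mgrid[150:300,130:240]; 
P=np.array([px(b,i,j) for i,j in zip(u.ravel(),v.ravel())])
m=(P[:,2]>.095)&(P[:,2]<.14)
r=cv2.minAreaRect(P[m,:2].astype(np.float32));print(r,cv2.boxPoints(r),P[m].mean(0))
I=b['image'][240:275,180:210].astype(int); w=(I.min(2)>175); vv,uu=np.nonzero(w);print(w.sum(),uu.mean()+180,vv.mean()+240)
print(np.round(b['depth'][250:264,188:202],3))
cv2.imwrite('pics/c0.png',cv2.resize(b['image'][180:285,140:240,::-1],None,fx=5,fy=5,interpolation=cv2.INTER_CUBIC))
```

```text
[[ 0.01546041 -0.9995154  -0.02701734]
 [-0.98277246 -0.01021331 -0.18453723]
 [ 0.18417187  0.02940492 -0.98245411]] [0.00814369 0.62135985 0.9453574 ] [[346.55579819   0.         260.76452027]
 [  0.         346.55579819 198.82239356]
 [  0.           0.           1.        ]]
btn [0.45372407 0.18678897 0.12826059]
lid [0.53651611 0.20484618 0.11481071]
deckL [0.43750857 0.23894394 0.11739066]
deckR [0.47038586 0.13346156 0.12004053]
((0.5227649807929993, 0.21176783740520477), (0.18429727852344513, 0.1546878218650818), 19.413116455078125) [[0.41014796 0.2540864 ]
 [0.46156266 0.10819309]
 [0.635382   0.16944927]
 [0.5839673  0.31534258]] [0.5194167  0.20824709 0.11731177]
0 nan nan
[[0.92  0.923 0.921 0.919 0.921 0.924 0.919 0.919 0.921 0.919 0.92  0.919
  0.92  0.923]
 [0.924 0.92  0.917 0.918 0.914 0.91  0.911 0.915 0.912 0.919 0.921 0.919
  0.921 0.917]
 [0.92  0.917 0.914 0.91  0.912 0.914 0.911 0.911 0.91  0.911 0.917 0.919
  0.921 0.919]
 [0.921 0.915 0.911 0.912 0.911 0.911 0.911 0.911 0.908 0.912 0.912 0.915
  0.919 0.917]
 [0.918 0.913 0.911 0.907 0.908 0.913 0.908 0.908 0
[... 223 characters left out ...]
 0.917 0.911 0.906 0.907 0.909 0.907 0.91  0.907 0.909 0.911 0.917
  0.915 0.918]
 [0.916 0.913 0.907 0.907 0.908 0.906 0.909 0.909 0.908 0.911 0.913 0.917
  0.914 0.916]
 [0.916 0.919 0.915 0.908 0.91  0.903 0.906 0.907 0.905 0.916 0.912 0.918
  0.916 0.916]
 [0.917 0.92  0.92  0.916 0.914 0.915 0.912 0.914 0.914 0.914 0.914 0.914
  0.915 0.914]
 [0.917 0.917 0.916 0.917 0.914 0.914 0.913 0.916 0.915 0.915 0.912 0.916
  0.912 0.918]
 [0.913 0.915 0.918 0.915 0.914 0.916 0.914 0.914 0.915 0.913 0.915 0.915
  0.926 0.934]
 [0.917 0.913 0.914 0.913 0.915 0.917 0.917 0.915 0.915 0.926 0.934 0.953
  0.965 0.978]]<stdin>:9: RuntimeWarning: Mean of empty slice.
  ret = ret.dtype.type(ret / rcount)
```

View pics/c0.png

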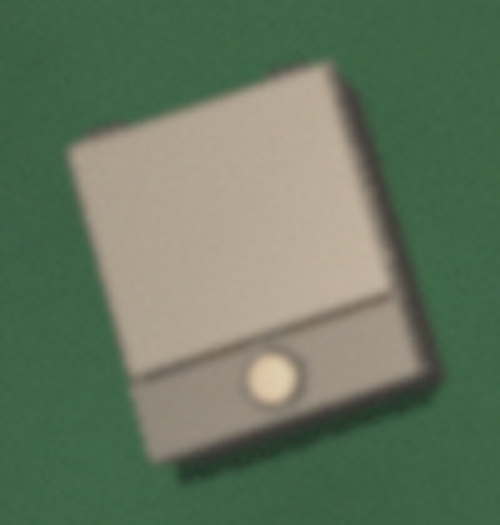

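The enlarged crop shows the button at (272,378), which is full-frame (194,255.5) and world (0.455, 0.187, 0.128). The given height is 0.127, so that agrees. The tub yaw is about 19.4°. Next I compute the move and check the path for obstacles.

Run:
```python
from h import *
o=monitor.get_obs();R=Ro.from_rotvec(o['ee_rot']).as_matrix();p=o['eef_pos']
a=np.deg2rad(19.4);ux=np.array([np.cos(a),np.sin(a),0])
Rt=np.c_[ux,np.cross([0,0,-1],ux),[0,0,-1]]
tgt=np.r_[[.455,.187]-.003*ux[:2],.34]
print('shift',R.T@(tgt-p),'turn',Ro.from_matrix(R.T@Rt).as_rotvec())
for h in(.2,.25,.3):
  b=np.load('pics/t0.npz');v,u=np.mgrid[0:384:2,0:512:2]
  P=np.array([px(b,i,j) for i,j in zip(u.ravel(),v.ravel())]);m=(P[:,2]>h)&(b['depth'][v,u].ravel()>0);print(h,m.sum(),P[m].min(0) if m.any() else'',P[m].max(0) if m.any() else'')
```

```text
shift [0.36242169 0.29638184 0.06435989] turn [ 1.98949933e-03  5.58262782e-04 -6.84508366e-01]
0.2 108 [0.16196249 0.51564735 0.20038871] [1.1615276 0.7585972 0.3196441]
0.25 46 [0.18784398 0.51564735 0.25226883] [0.20720941 0.54362767 0.3196441 ]
0.3 10 [0.19463067 0.51564735 0.30026431] [0.20159027 0.52596814 0.3196441 ]
```

step_arm(moves="0 0.02 0.015 -0.02 0 0 0; 0 0.05 0.04 -0.02 0 0 0; 0 0.085 0.07 -0.02 0 0 -0.1; 0 0.12 0.1 -0.02 0 0 -0.2; 0 0.155 0.13 -0.02 0 0 -0.3; 0 0.19 0.16 -0.02 0 0 -0.4; 0 0.225 0.19 -0.02 0 0 -0.5; 0 0.26 0.22 -0.01 0 0 -0.6; 0 0.295 0.245 0 0 0 -0.685; 0 0.33 0.27 0 0 0 -0.685", force=20)

```text
t: 1.1
eef_pos: [0.4308, 0.2201, 0.4033]
ee_rot: [3.095, 0.532, -0.004]
ft_force: [0.2, 0.6, -0.5]
finger_gap: -0.002
grip_force: 0.0
```

```bash
cat >> h.py <<'E'
def tub():
    a=np.deg2rad(19.4);ux=np.array([np.cos(a),np.sin(a),0]);uy=np.array([-np.sin(a),np.cos(a),0])
    return a,ux,uy,np.array([.5196,.2098,0])
def to(xt,yt,zt):  # target TCP in tub frame -> shift, turn in tool axes; zt = fingertip height
    o=monitor.get_obs();R=Ro.from_rotvec(o['ee_rot']).as_matrix();p=o['eef_pos'];a,ux,uy,c=tub()
    Rt=np.c_[ux,-uy,[0,0,-1]];t=c+xt*ux+yt*uy+np.array([0,0,zt+.173])
    d=p-c;print('t',o['t'],'tip in tub',np.round([d@ux,d@uy,p[2]-.173],4),'F',np.round(o['ft_force'],2),'gap',o['finger_gap'])
    print('shift',np.round(R.T@(t-p),4),'turn',np.round(Ro.from_matrix(R.T@Rt).as_rotvec(),4))
E
python3 -c "
from h import *
to(-.0715,0,.15)"
```

```text
t 1.1 tip in tub [-0.0803  0.0392  0.2303] F [ 0.2   0.6  -0.46] gap -0.002181308835393241
shift [0.009  0.0391 0.0803] turn [0.0007 0.003  0.0019]
```

step_arm(moves="0 0.005 0.02 0.02 0 0 0; 0 0.009 0.039 0.04 0 0 0; 0 0.009 0.039 0.06 0 0 0; 0 0.009 0.039 0.075 0 0 0; 0 0.009 0.039 0.085 0 0 0; 0 0.009 0.039 0.09 0 0 0; 0 0.009 0.039 0.093 0 0 0; 0 0.009 0.039 0.095 0 0 0; 0 0.009 0.039 0.095 0 0 0; 0 0.009 0.039 0.095 0 0 0")

```text
t: 2.1
eef_pos: [0.4523, 0.1885, 0.3102]
ee_rot: [-3.096, -0.531, -0.001]
ft_force: [-0.1, 0.1, 0.1]
finger_gap: 0.001
grip_force: 0.0
```

```bash
python3 -c "
from h import *
to(-.0715,0,.127)
d=snap('scene','s1');snap('top','t1')
c=lambda im,a,b,w,h:cv2.resize(im[b:b+h,a:a+w,::-1],(400,400),interpolation=cv2.INTER_CUBIC)
cv2.imwrite('pics/c1.png',np.hstack([c(d['image'],240,110,100,100),c(np.load('pics/t1.npz')['image'],140,180,100,100)]))"
```

```text
t 2.1 tip in tub [-0.0705  0.0023  0.1372] F [-0.12  0.07  0.1 ] gap 0.000859043591309765
shift [-0.001   0.0023  0.0102] turn [-0.0003 -0.001   0.0009]
```

View pics/c1.png

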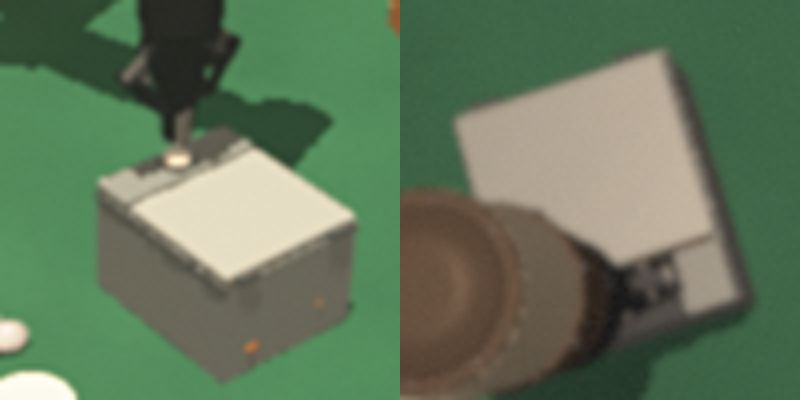

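The left half shows the shut fingertips right above the button at (177,158), and the deck and lid are clear.

step_arm(moves="0 -0.001 0.002 0.005 0 0 0; 0 -0.001 0.002 0.008 0 0 0; 0 -0.001 0.002 0.01 0 0 0; 0 -0.001 0.002 0.011 0 0 0; 0 -0.001 0.002 0.012 0 0 0; 0 -0.001 0.002 0.013 0 0 0; 0 -0.001 0.002 0.014 0 0 0; 0 -0.001 0.002 0.015 0 0 0; 0 -0.001 0.002 0.0155 0 0 0; 0 -0.001 0.002 0.0155 0 0 0")

```text
t: 3.2
eef_pos: [0.4529, 0.1868, 0.2952]
ee_rot: [-3.095, -0.531, -0.007]
ft_force: [-1.1, 0.0, 7.0]
finger_gap: 0.001
grip_force: 4.1
```

```bash
cat > v.py <<'E'
from h import *
import sys
n=sys.argv[1];to(-.0715,0,.127)
d=snap('scene','s'+n);e=snap('top','t'+n)
c=lambda im,a,b,w,h:cv2.resize(im[b:b+h,a:a+w,::-1],(400,400),interpolation=cv2.INTER_CUBIC)
cv2.imwrite(f'pics/c{n}.png',np.hstack([c(d['image'],240,110,100,100),c(e['image'],140,180,100,100)]))
v,u=np.mgrid[180:280:2,140:240:2];P=np.array([px(e,i,j) for i,j in zip(u.ravel(),v.ravel())]);a,ux,uy,cc=tub()
q=P-cc;x=q@ux;y=q@uy
for x0 in np.arange(-.08,.14,.02):
  m=(abs(x-x0)<.01)&(y<-.02)&(y>-.07);print(round(x0,2),m.sum(),np.round(np.median(P[m,2]),3) if m.any() else '')
E
python3 v.py 2
```

```text
t 3.2 tip in tub [-0.0706  0.0005  0.1222] F [-1.1   0.04  7.04] gap 0.0012639348291214945
shift [-0.0009  0.0005 -0.0048] turn [-0.0009 -0.0045  0.0015]
-0.08 173 0.379
-0.06 116 0.409
-0.04 43 0.383
-0.02 20 0.038
0.0 60 0.192
0.02 45 0.177
0.04 31 0.162
0.06 31 0.145
0.08 27 0.127
0.1 7 0.117
0.12 7 0.001
0.14 23 0.001
```

The lid has popped: its height falls from 0.192 at the lip to 0.117 at the hinge, which matches 0.7 rad. I'll back off the button, rise in front of the lip and begin the push.

step_arm(moves="0 0 0 -0.01 0 0 0; 0 -0.003 0 -0.022 0 0 0; 0 -0.003 0 -0.035 0 0 0; 0 0.005 0 -0.035 0 0 0; 0 0.013 0 -0.035 0 0 0; 0 0.02 0 -0.035 0 0 0; 0 0.027 0 -0.035 0 0 0; 0 0.034 0 -0.036 0 0 0; 0 0.041 0 -0.037 0 0 0; 0 0.048 0 -0.039 0 0 0")

```text
t: 4.3
eef_pos: [0.4945, 0.2008, 0.332]
ee_rot: [3.093, 0.527, -0.023]
ft_force: [-16.8, -1.2, 12.5]
finger_gap: 0.001
grip_force: 8.8
```

```bash
python3 v.py 3
```

```text
t 4.3 tip in tub [-0.0266 -0.0002  0.159 ] F [-16.84  -1.19  12.53] gap 0.0007846691410047644
shift [-0.0444 -0.0002  0.0327] turn [ 0.0017  0.0151 -0.0008]
-0.08 47 0.122
-0.06 104 0.399
-0.04 180 0.431
-0.02 148 0.444
0.0 84 0.261
0.02 50 0.182
0.04 32 0.169
0.06 31 0.152
0.08 26 0.134
0.1 13 0.12
0.12 3 -0.002
0.14 24 0.001
```

View pics/c3.png

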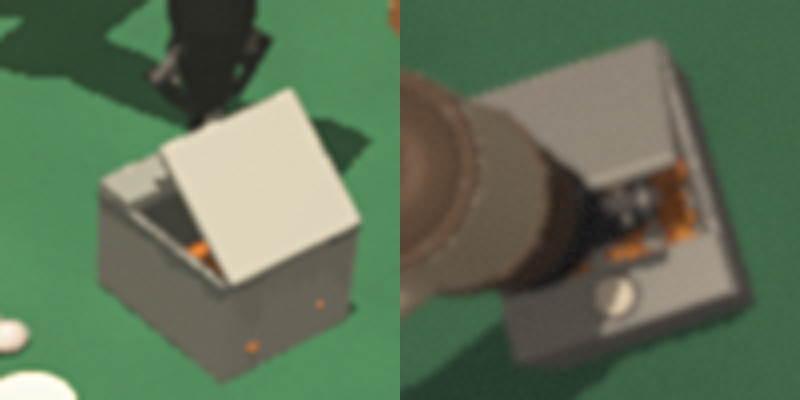

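The side and upward force of about 17/12 N means the tongue is sticking on the pads and jamming. I'll back off at once and check whether the tub moved.

step_arm(moves="0 -0.005 0 0.002 0 0 0; 0 -0.012 0 0.002 0 0 0; 0 -0.02 0 0.002 0 0 0; 0 -0.03 0 0.002 0 0 0; 0 -0.04 0 0 0 0 0; 0 -0.05 0 0 0 0 0; 0 -0.06 0 0 0 0 0; 0 -0.07 0 0 0 0 0; 0 -0.08 0 0 0 0 0; 0 -0.08 0 0 0 0 0")

```text
t: 5.4
eef_pos: [0.4206, 0.1749, 0.3333]
ee_rot: [-3.096, -0.531, 0.001]
ft_force: [-0.5, 0.7, -0.0]
finger_gap: 0.001
grip_force: 0.0
```

```bash
python3 v.py 4
python3 - <<'E'
from h import *
e=np.load('pics/t4.npz');a,ux,uy,cc=tub()
for k in('t0','t4'):
  e=np.load(f'pics/{k}.npz');D=e['depth'];K=np.linalg.inv(e['camera_matrix'])
  v,u=np.mgrid[180:290,140:240];c=np.stack([u,v,np.ones_like(u)],-1)@K.T*D[180:290,140:240,None];P=(c-e['t'])@e['R'];q=P-cc;x=q@ux;y=q@uy
  # right side edge (y min) and back edge
  m=(P[...,2]>.1)&(P[...,2]<.21);
  for x0 in(-.08,-.06,-.05,.02,.05,.08):
    s=m&(abs(x-x0)<.006)&(y<0);print(k,x0,'ymin',np.round(np.percentile(y[s],3),4) if s.any() else'')
  for y0 in(-.06,-.04,-.02): 
    s=m&(abs(y-y0)<.006);print(k,y0,'xmax,xmin',np.round(np.percentile(x[s],[2,98]),4) if s.any() else'')
  s=m&(y<0)&(y>-.06)&(x>.02)&(x<.08);print(k,np.polyfit(x[s],P[...,2][s],1))
cv2.imwrite('pics/c4b.png',np.hstack([cv2.resize(np.load(f'pics/{k}.npz')['image'][180:285,140:240,::-1],(400,420),interpolation=cv2.INTER_CUBIC) for k in('t0','t4')]))
E
```

```text
t 5.4 tip in tub [-0.105  -0.      0.1603] F [-0.47  0.69 -0.03] gap 0.0011491925355503294
shift [0.0335 0.     0.0333] turn [-0.0001  0.0004  0.001 ]
-0.08 111 0.423
-0.06 38 0.119
-0.04 16 0.111
-0.02 21 0.037
0.0 59 0.191
0.02 47 0.175
0.04 31 0.161
0.06 30 0.144
0.08 26 0.129
0.1 8 0.116
0.12 7 0.001
0.14 25 0.001
t0 -0.08 ymin -0.0744
t0 -0.06 ymin -0.0744
t0 -0.05 ymin -0.075
t0 0.02 ymin -0.0741
t0 0.05 ymin -0.0746
t0 0.08 ymin -0.074
t0 -0.06 xmax,xmin [-0.0859  0.0891]
t0 -0.04 xmax,xmin [-0.086   0.0872]
t0 -0.02 xmax,xmin [-0.086   0.0851]
t0 [-0.00368952  0.117682  ]
t4 -0.08 ymin -0.0744
t4 -0.06 ymin -0.0743
t4 -0.05 ymin -0.0749
t4 0.02 ymin -0.0742
t4 0.05 ymin -0.0744
t4 0.08 ymin -0.0745
t4 -0.06 xmax,xmin [-0.0872  0.0909]
t4 -0.04 xmax,xmin [-0.0837  0.0903]
t4 -0.02 xmax,xmin [-0.0788  0.0905]
t4 [-0.8320366   0.19554409]
```

View pics/c4b.png

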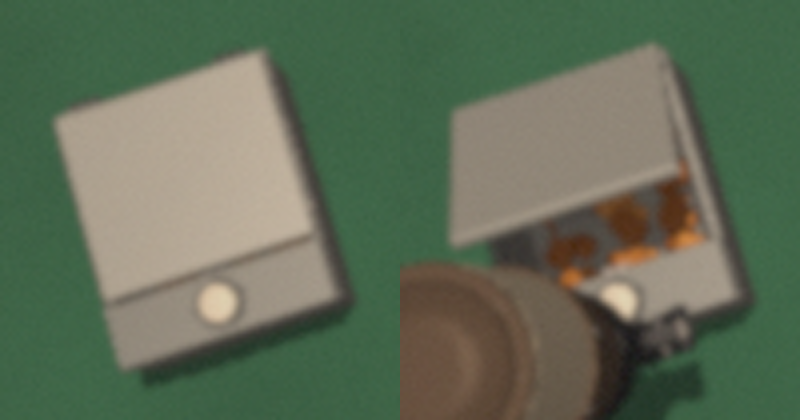

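On the right the lid stands popped, with the button at (617,299). On the left it was at (217,302), so the tub has not measurably moved. Now I'll push along the lid's own arc, rising with the tongue so the pads don't drag it down.

step_arm(moves="0 0.02 0 0.004 0 0 0; 0 0.04 0 0.008 0 0 0; 0 0.055 0 0.008 0 0 0; 0 0.063 0 0.008 0 0 0; 0 0.068 0 0.008 0 0 0; 0 0.071 0 0.005 0 0 0; 0 0.074 0 0.001 0 0 0; 0 0.079 0 -0.006 0 0 0; 0 0.086 0 -0.014 0 0 0; 0 0.093 0 -0.022 0 0 0")

```text
t: 6.5
eef_pos: [0.5099, 0.2066, 0.3565]
ee_rot: [-3.096, -0.531, -0.002]
ft_force: [-0.3, -0.3, -0.0]
finger_gap: -0.001
grip_force: 0.2
```

```bash
python3 v.py 5
```

```text
t 6.5 tip in tub [-0.0102  0.0002  0.1835] F [-0.3  -0.25 -0.02] gap -0.0009038018436348488
shift [-0.0614  0.0002  0.0564] turn [-0.0002 -0.0012  0.0008]
-0.08 47 0.118
-0.06 36 0.119
-0.04 135 0.469
-0.02 186 0.452
0.0 123 0.443
0.02 61 0.22
0.04 49 0.191
0.06 35 0.166
0.08 22 0.141
0.1 10 0.12
0.12 4 0.001
0.14 26 0.0
```

Now θ is about 0.95 with almost no force, so I'll continue along the arc.

step_arm(moves="0 0.008 0 -0.0075 0 0 0; 0 0.016 0 -0.014 0 0 0; 0 0.024 0 -0.0195 0 0 0; 0 0.033 0 -0.0255 0 0 0; 0 0.041 0 -0.0295 0 0 0; 0 0.049 0 -0.033 0 0 0; 0 0.057 0 -0.036 0 0 0; 0 0.065 0 -0.0385 0 0 0; 0 0.073 0 -0.040 0 0 0; 0 0.080 0 -0.041 0 0 0")

```text
t: 7.6
eef_pos: [0.5856, 0.2333, 0.3962]
ee_rot: [-3.096, -0.53, -0.0]
ft_force: [0.6, -0.5, -0.2]
finger_gap: -0.0
grip_force: 0.0
```

```bash
python3 v.py 6
```

```text
t 7.6 tip in tub [7.010e-02 2.000e-04 2.232e-01] F [ 0.58 -0.45 -0.16] gap -0.00011037072381616482
shift [-0.1416  0.0002  0.0962] turn [-0.     -0.0001  0.0006]
-0.08 48 0.118
-0.06 36 0.119
-0.04 15 0.114
-0.02 21 0.032
0.0 20 0.038
0.02 23 0.04
0.04 86 0.424
0.06 88 0.316
0.08 73 0.091
0.1 65 0.168
0.12 3 0.0
0.14 7 -0.001
```

View pics/c6.png

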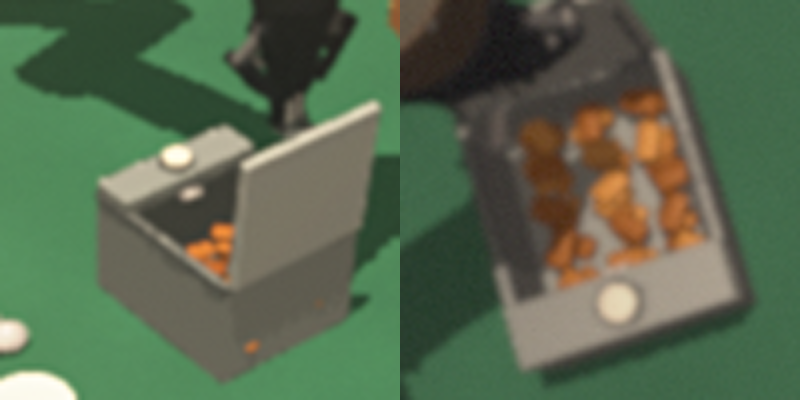

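The lid is about upright, with its edge at (245–380, 105–165) in the left view. The tub is in place, with the button at (617,300) on the right. I'll finish the push and then back away.

step_arm(moves="0 0.005 0 -0.001 0 0 0; 0 0.010 0 -0.001 0 0 0; 0 0.015 0 -0.001 0 0 0; 0 0.020 0 -0.001 0 0 0; 0 0.025 0 0 0 0 0; 0 0.029 0 0 0 0 0; 0 0.032 0 0 0 0 0; 0 0.034 0 0 0 0 0; 0 0.034 0 0 0 0 0; 0 0.03 0 0 0 0 0")

```text
t: 8.7
eef_pos: [0.6133, 0.243, 0.396]
ee_rot: [3.097, 0.53, -0.0]
ft_force: [0.4, 0.5, -0.3]
finger_gap: -0.001
grip_force: 0.0
```

step_arm(moves="0 -0.01 0 0 0 0 0; 0 -0.03 0 0 0 0 0; 0 -0.06 0 -0.005 0 0 0; 0 -0.09 0 -0.02 0 0 0; 0 -0.12 0 -0.04 0 0 0; 0 -0.15 0 -0.06 0 0 0; 0 -0.18 0 -0.08 0 0 0; 0 -0.2 0 -0.1 0 0 0; 0 -0.2 0 -0.1 0 0 0; 0 -0.2 0 -0.1 0 0 0")

```text
t: 9.7
eef_pos: [0.4237, 0.1759, 0.4967]
ee_rot: [-3.095, -0.531, -0.002]
ft_force: [0.9, -0.1, -0.4]
finger_gap: 0.002
grip_force: 0.0
```

```bash
python3 v.py 7
```

```text
t 9.7 tip in tub [-1.017e-01 -1.000e-04  3.237e-01] F [ 0.93 -0.09 -0.36] gap 0.0015917325959871964
shift [0.0299 0.0002 0.1968] turn [-0.0013 -0.0018  0.001 ]
-0.08 121 0.49
-0.06 40 0.119
-0.04 15 0.115
-0.02 21 0.034
0.0 20 0.039
0.02 22 0.039
0.04 23 0.038
0.06 19 0.037
0.08 48 0.053
0.1 59 0.133
0.12 31 0.172
0.14 6 -0.0
```

View pics/c7.png

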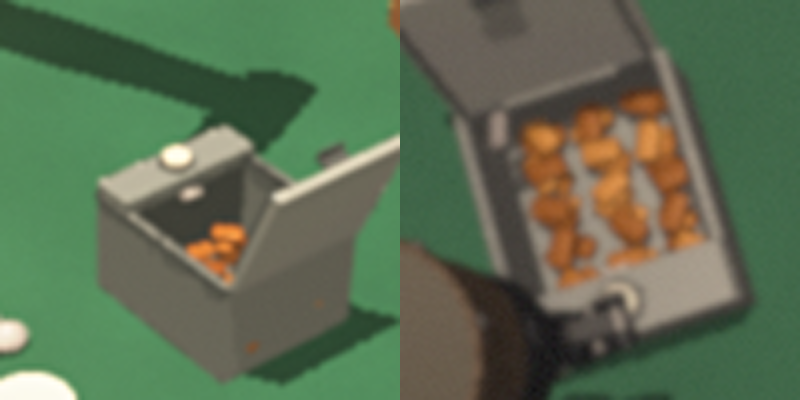

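View pics/s7.png

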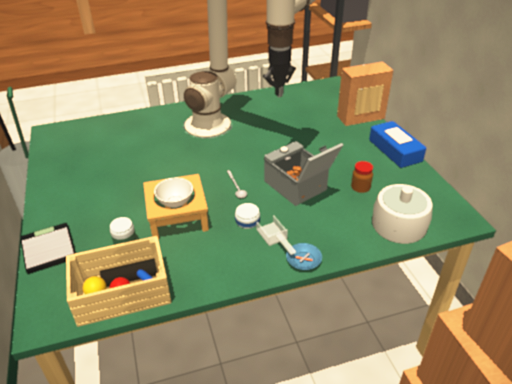

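The lid leans back past upright against its stop, at (275–400, 140–290) in the crop. In the scene view the tub, bowl, spoon, tins, jar and scoop are where they were, and the gripper is clear of everything.

```bash
python3 -c "
from h import *
print(close_job())"
```

```text
the job is handed in; nothing more can be done
None
```

The tub is open: I pressed the button, the lid popped, and I pushed it back until it rested wide open on its own. My first push on the lid jammed at about 17 N, so I backed off and followed the lid's arc; the tub showed no measurable shift, nothing else moved, and I handed the job in at about 10 s.

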